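# Zero the key machine's dial, then hold its index plunger out

## Task

On the key-cutting machine, first turn the round dial knob until its pointer reads zero (lined up with the long zero mark). Then, leaving the dial at zero, pull the sprung index plunger fully back to its stop so that its pin is clear of the hole in the index plate, and keep holding it there: finish while still holding the plunger back, do not let go. Leave the loose things on the counter where they are.

Things in the scene. Friction and masses are not known exactly. Their poses are not given: they have to be found in the camera images.
- machine: the key-cutting machine, fixed to the counter: a flat aluminium slotted bed 280 (x) x 460 (y) x 30 mm high, origin at the centre of the bed's underside; at its -y end stands a grey motor head 240 x 130 mm and 150 mm high, from y = -230 to y = -360 mm. The dial unit and the index unit are bolted on the bed, side by side about 200 mm apart; which of them is nearer the motor head varies, as do their places and yaws.
- dial_unit: fixed dark steel block 96 x 96 x 30 mm on the bed with a round white dial face, 92 mm in diameter, on top; origin at the centre of the block's underside (30 mm above the counter), z up; the dial face is 34 mm above the origin. Black division marks every 10 degrees; the one long thick mark on the unit's -x side, with a small steel lug on the rim outside it, is zero.
- dial_zero (a point): the zero mark: the rim of the dial face at the unit's -x side, 46 mm from the dial's axis
- dial (a joint): angle of the dial knob in rad: 0 when the pointer is on the zero mark, positive when the pointer stands counter-clockwise (seen from above) of the mark. It starts 0.6 to 2.0 rad counter-clockwise of zero, so it has to be turned clockwise. Stops at -1.0 and 2.6. It turns about the vertical with light friction (0.03 N m) and stays where it is left.
- dial_grip (a point): point on the axis of the round black knob (40 mm in diameter, its top 40 mm and its gripping flank from 7 to 40 mm above the dial face), 27 mm above the dial face; a good height for the middle of the pads, with any yaw. Turns with the knob. A white line on the knob's top lies above the pointer and points the same way.
- dial_pointer (a point): tip of the knob's thin dark steel pointer, 36 mm from the axis, 4.5 mm above the dial face
- index_unit: fixed index unit on the bed; origin at the centre of the underside of its foot (30 mm above the counter), z up. The plunger's axis is level, along the unit's x axis, 55 mm above the origin; it pulls back towards the unit's -x. A steel bracket (36 mm wide in y, x from -15 to +11 mm, top at 74 mm) guides it; an upright aluminium index plate (64 mm wide, x from +35 to +47 mm, top at 80 mm) has the seat hole. The foot is 70 mm wide, 12 mm thick, from x = -25 to +61 mm.
- plunger (a joint): how far the plunger is pulled back, m: 0 with the pin seated in the index plate's hole, 0.022 at its stop. A spring pulls it home with 6 N at 0 and 12.6 N at the stop, so it snaps back when let go.
- plunger_grip (a point): middle of the plunger's black round handle, on its axis; moves with it; 38 mm out from the unit's origin along its -x when seated. The handle is 22 mm in diameter from 18 mm before to 18 mm behind this point; behind it (away from the bracket) is a flange 35 mm in diameter and 8 mm thick. With the plunger seated the bracket's face is 23 mm from this point.
- plunger_tip (a point): tip of the steel pin (9 mm in diameter); flush with the far face of the 12 mm index plate when seated, 10 mm clear of its near face at the stop
- spray_can: bystander: white can 60 mm in diameter, 170 mm tall, standing on the counter; origin at the centre of its underside
- padlock: bystander: brass padlock 50 x 22 x 76 mm standing on the counter; origin at the centre of its underside
- screwdriver: bystander: black-handled screwdriver lying on the counter to the right of the machine, about 200 mm long; origin at its underside

How it is judged:
By the outcome, as a careful person would: the job done as asked, in the order asked, and still so for the second after the job is handed in, while the arm keeps its last pose, push and grip.
It also fails if it takes over 56 s, if anything falls off the work surface, if the arm or the gripper's body presses on something with over 40 N, if the wrist force passes 120 N, or if a joint passes its speed limit or range.

## Robot

A 7-joint arm with a two-finger parallel gripper is mounted at the origin on the work surface. World frame = base frame: x ahead of the robot, y to its left, z up, the work surface at z = 0. Lengths are in m, angles in rad, forces in N, time in s.
With the tool pointing down it reaches from about 0.425 to 0.875 m from the base axis. Payload 9.9 kg.
Tool frame: the origin (TCP) lies on the centre line of the jaws, within the pads' length; the fingertips stand 14 mm ahead of it and the grasp point (between the pads) lies 5 mm behind it; x points along the fingers, z is the direction in which the jaws open and shut, and the axes are right-handed (so a half turn about x gives the same grasp; the last joint's range is limited). The gripper opens to 85 mm and grips with 20 to 120 N. Pads are 22 mm wide; open, the fingers measure 114 mm over their backs; the gripper's body (76 mm by 85 mm) begins 54 mm behind the grasp point. The pads swing forward as they close: fully open they stand 13 mm farther back than shut.
Start: joints at [1.151, 0.576, 0.025, 1.437, -0.015, 1.129, -0.057], TCP at [0.222, -0.637, 0.245] pointing down, gripper open.
Joint ranges: [-2.76, 2.76], [-0.34, 2.15], [-1.52, 1.57], [0.19, 2.46], [-1.09, 4.23], [0.17, 1.99], [-2.82, 2.82]. Speed limits (rad/s): [2.22, 2.22, 3.01, 3.01, 3.14, 3.14, 3.14].

## Interface

Orientations are given as [roll, pitch, yaw] about the fixed x, y, z axes, in that order (R = Rz(yaw) Ry(pitch) Rx(roll)).
In Python, from plant import robot, viewer, workorder gives the robot as it stands. Calls block until the motion is done:
- robot.move_to(position, orientation): joint-space move of the TCP to a pose.
- robot.movel(position, attitude=None, vel=0.15, f_stop=None): straight line of the TCP; attitude=None keeps the orientation; vel is the mean speed in m/s. With f_stop (N) it stops when the force on the tool has changed by that much, and returns True; else False.
- robot.move_j(angles): joint-space move.
- robot.move_gripper(opening, force=None): finger opening in m; force is the grip in N (None keeps the last); returns when the fingers have stopped.
- robot.dwell(seconds).
- robot.solve_ik(position, orientation): joint angles nearest the present ones, or None.
- viewer.get_image(name): name is "scene" or "top" or "wrist"; returns (picture, depth): 400x640x3 uint8, red, green, blue; 400x640 float32, m along the optical axis (not along the pixel's ray), 0 where there is no reading.
- viewer.calibration(name): a dict with "mtx" (3x3 intrinsics, pixels), "world_from_camera" (4x4, takes a point from camera to world coordinates). Camera axes: x right, y down, z forward; pixel columns grow to the right and rows downward; lengths in m; the calibration is good to about 2 mm. A picture is of the moment at which its call begins: read the wrist's pose just before it. calibration takes no time and is no camera call; for the wrist camera it gives the pose at the moment of the call.
A pose or a line that the arm cannot do raises robot.PlanningError and nothing moves.
- workorder.hand_in(): hands the job in, once; it reports no verdict.
Readings, each from a call of its own:
- robot.get_time_s(): time.
- robot.get_q(): joint angles.
- robot.get_joint_vel(): joint speeds.
- robot.get_tau(): joint torques, N m.
- robot.get_tcp_pos(): TCP position.
- robot.get_tool_rot(): TCP orientation.
- robot.get_force(): force on the tool from outside, world axes, zero at the start.
- robot.get_moment(): the same for the moment, N m.
- robot.get_width(): finger opening in m.
Only numpy, scipy, OpenCV 4.12 (cv2) and the standard library are available. Lean on these libraries where they do the work, as an engineer would, in place of code of your own. Each camera call takes 0.05 s, during which the arm holds its last target. There are 200 camera calls.

## Working session

There is one attempt and no reset: what is moved stays moved. The work goes in short steps, each a Python script; the robot and the scene stay as the last script left them, time stands still between calls to the robot, and variables do not carry over. Pictures are saved under pics/ and viewed, on a budget of 10 in all, crops included, one or two more only if the job needs it, and the job is handed in when it is done.

```bash
ls; mkdir -p pics; python3 - <<'E'
from plant import robot, viewer
import cv2,numpy as np
for n in ("top","scene"):
    im,d=viewer.get_image(n); cv2.imwrite(f"pics/{n}0.png",im[:,:,::-1]); np.save(f"pics/{n}0.npy",d)
    c=viewer.calibration(n); print(n,np.round(c["mtx"],1).tolist(),np.round(c["world_from_camera"],3).tolist())
print(robot.get_time_s(),robot.get_tool_rot())
E
```

```text
pics
top [[487.6, 0.0, 320.3], [0.0, 487.6, 199.8], [0.0, 0.0, 1.0]] [[0.027, -0.981, 0.191, 0.295], [-0.999, -0.029, -0.012, 0.001], [0.017, -0.191, -0.982, 1.374], [0.0, 0.0, 0.0, 1.0]]
scene [[387.1, 0.0, 318.5], [0.0, 387.1, 198.3], [0.0, 0.0, 1.0]] [[0.429, 0.658, -0.619, 1.198], [0.903, -0.317, 0.288, -0.347], [-0.006, -0.683, -0.731, 0.911], [0.0, 0.0, 0.0, 1.0]]
0.1 [-3.10026011  1.56931744  1.94795798]
```

View pics/top0.png

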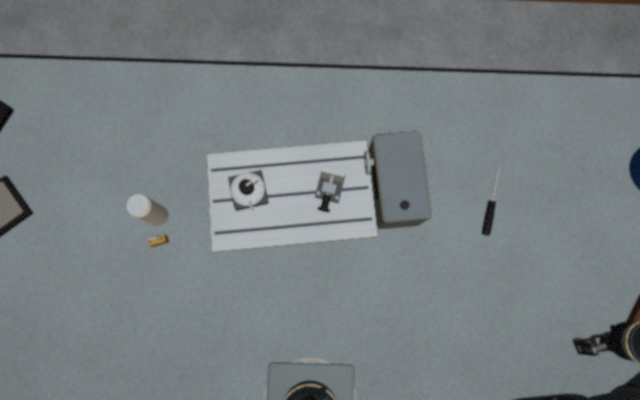

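View pics/scene0.png

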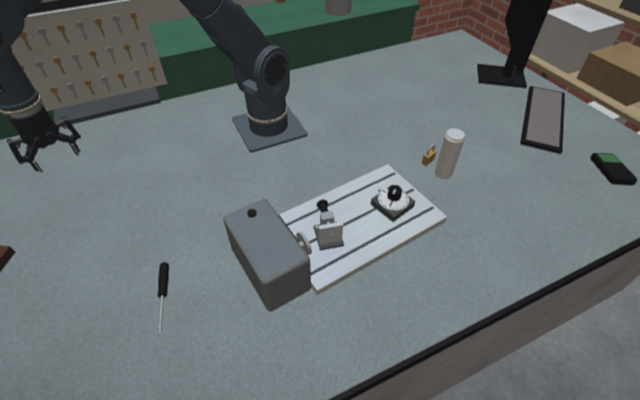

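The top view shows the dial at about (247,188) and the index unit at (330,187). Its black handle is at (325,205), so it pulls towards the robot. The motor head is to the right. I'll get rough world positions and then look from above with the wrist camera.

```bash
cat > h.py <<'E'
from plant import robot, viewer, workorder
import cv2, numpy as np
def px2w(c,uv,z):
    """cast rays through pixels uv (N,2) onto the plane at height z"""
    uv=np.atleast_2d(np.float64(uv)); T=c["world_from_camera"]; K=c["mtx"]
    r=(T[:3,:3]@np.linalg.inv(K)@np.c_[uv,np.ones(len(uv))].T).T; o=T[:3,3]
    return o+r*((z-o[2])/r[:,2])[:,None]
def w2px(c,p):
    T=np.linalg.inv(c["world_from_camera"]); q=np.atleast_2d(p)@T[:3,:3].T+T[:3,3]
    q=q@c["mtx"].T; return q[:,:2]/q[:,2:]
def down(yaw): return [0,np.pi/2,yaw]
E
python3 - <<'E'
from h import *
c=viewer.calibration("top")
d=px2w(c,[[248,186]],.104)[0]; print("knob",d)
print("handle",px2w(c,[[325,205]],.085), "motor",px2w(c,[[372,150],[378,225]],.15),"plate",px2w(c,[[330,180]],.11))
w=viewer.calibration("wrist"); print(robot.get_tcp_pos()); T=w["world_from_camera"]; print(np.round(T,3),np.round(w["mtx"],1))
for yaw in np.arange(-3,3.2,.5):
    q=robot.solve_ik([d[0],d[1],.25],down(yaw)); print(round(yaw,2),None if q is None else np.round(q,2))
E
```

```text
knob [0.57387203 0.17882948 0.104     ]
handle [[ 0.5320638 -0.0278183  0.085    ]] motor [[ 0.66993299 -0.14564594  0.15      ]
 [ 0.47252724 -0.16215148  0.15      ]] plate [[ 0.59554058 -0.03890503  0.11      ]]
[ 0.22229902 -0.63692867  0.24452891]
[[ 0.33  -0.906 -0.264  0.289]
 [-0.944 -0.317 -0.092 -0.614]
 [-0.001  0.28  -0.96   0.372]
 [ 0.     0.     0.     1.   ]] [[297.9   0.  319.6]
 [  0.  297.9 200.3]
 [  0.    0.    1. ]]
-3.0 [ 0.32  0.74 -1.29  1.61  0.72  1.36  2.22]
-2.5 [-0.99  0.71  1.14  1.66 -0.68  1.22 -2.2 ]
-2.0 [-0.19  0.47 -0.29  1.63  0.15  1.07 -2.52]
-1.5 [-0.13  0.48 -0.39  1.63  0.2   1.08 -2.07]
-1.0 [-0.02  0.5  -0.57  1.62  0.29  1.1  -1.66]
-0.5 [ 0.02  0.51 -0.63  1.62  0.33  1.12 -1.2 ]
0.0 [ 0.05  0.52 -0.68  1.62  0.36  1.13 -0.72]
0.5 [ 0.1   0.55 -0.78  1.62  0.41  1.15 -0.27]
1.0 [ 0.15  0.57 -0.87  1.62  0.47  1.18  0.17]
1.5 [ 0.2   0.6  -0.97  1.61  0.52  1.21  0.62]
2.0 [ 0.25  0.64 -1.07  1.61  0.59  1.25  1.06]
2.5 [ 0.32  0.74 -1.29  1.61  0.72  1.36  1.44]
3.0 [ 0.32  0.74 -1.29  1.61  0.72  1.36  1.94]
```

```bash
python3 - <<'E'
from h import *
import pickle
robot.move_to([.574,.179,.23],down(1.2))
c=viewer.calibration("wrist"); im,d=viewer.get_image("wrist")
print(robot.get_time_s(),np.round(robot.get_q(),2),robot.get_tcp_pos())
pickle.dump((im,d,c),open("w1.pkl","wb"))
cv2.imwrite("pics/w1.png",im[:,:,::-1])
print(w2px(c,[.574,.179,.104]))
E
```

```text
3.2667 [ 0.17  0.6  -0.9   1.64  0.51  1.15  0.34] [0.57431558 0.17817492 0.22988275]
[[320.62146738 196.90455447]]
```

View pics/w1.png

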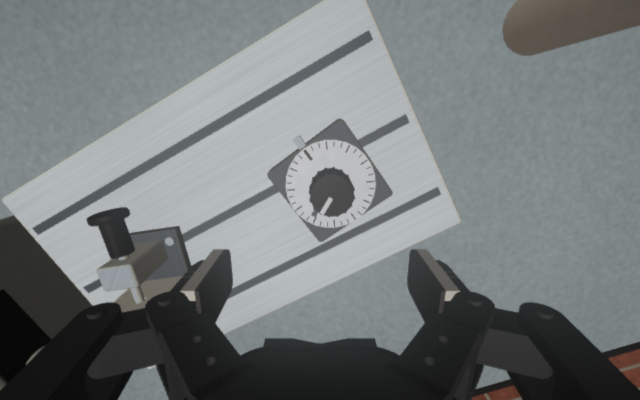

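Wrist view: the dial face is centred near (331,184), with the zero lug at (299,142) and the long mark near (308,155). The white knob line points to about (318,215). The plunger handle is at about (115,232), flange at (108,215). I'll measure the dial precisely.

```bash
python3 - <<'E'
from h import *
import pickle
im,d,c=pickle.load(open("w1.pkl","rb"))
hsv=cv2.cvtColor(im,cv2.COLOR_RGB2HSV); g=cv2.cvtColor(im,cv2.COLOR_RGB2GRAY)
yy,xx=np.mgrid[:400,:640]
m=((g>165)&(np.hypot(xx-331,yy-184)<50)).astype(np.uint8)
m=cv2.morphologyEx(m,cv2.MORPH_CLOSE,np.ones((5,5)))
cn=max(cv2.findContours(m,cv2.RETR_EXTERNAL,cv2.CHAIN_APPROX_NONE)[0],key=cv2.contourArea)
h=cv2.convexHull(cn)
P=px2w(c,h[:,0],.064)[:,:2]
(cx,cy),r=cv2.minEnclosingCircle(P.astype(np.float32)); 
A=np.c_[2*P,np.ones(len(P))]; s=np.linalg.lstsq(A,(P**2).sum(1),rcond=None)[0]
print("face enc",cx,cy,r,"lsq",s[:2],np.sqrt(s[2]+s[0]**2+s[1]**2))
# knob top: dark blob
k=((g<75)&(np.hypot(xx-331,yy-186)<40)).astype(np.uint8); k=cv2.morphologyEx(k,cv2.MORPH_CLOSE,np.ones((7,7)))
print("depth knob",d[180,335],d[165,345])
big=cv2.resize(im[120:250,250:410],None,fx=5,fy=5,interpolation=cv2.INTER_CUBIC)[:600,:800]
cv2.imwrite("pics/w1c.png",big[:,:,::-1])
E
```

```text
face enc 0.5779139399528503 0.18828921020030975 0.05163924768567085 lsq [0.57933467 0.18898681] 0.05004447400249562
depth knob 0.25976866 0.29516903
```

View pics/w1c.png

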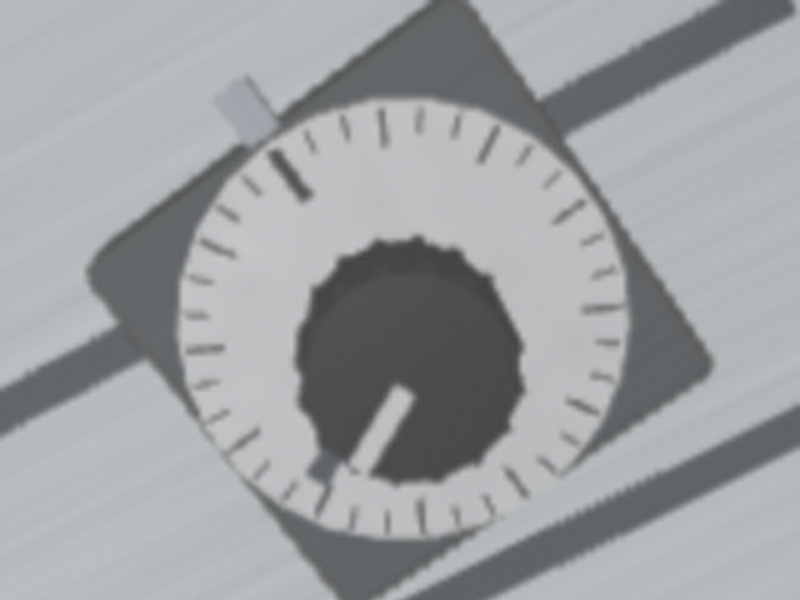

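```bash
python3 - <<'E'
from h import *
import pickle
im,d,c=pickle.load(open("w1.pkl","rb"))
f=lambda p:(np.float64(p)+.5)/5-.5+[250,120]
# face ellipse extremes -> circle fit
E=px2w(c,f([[180,319],[628,310],[404,97],[404,540],[245,160],[560,175],[245,478],[560,472]]),.064)[:,:2]
s=np.linalg.lstsq(np.c_[2*E,np.ones(8)],(E**2).sum(1),rcond=None)[0]; C=s[:2]
print("C",C,np.sqrt(s[2]+C@C))
ang=lambda v:np.arctan2(v[1],v[0])
mk=px2w(c,f([[272,150],[308,200]]),.064)[:,:2]; lug=px2w(c,f([[248,112]]),.066)[0,:2]
wl=px2w(c,f([[405,388],[358,470]]),.104)[:,:2]; tip=px2w(c,f([[318,480]]),.0685)[0,:2]
print("knob top ctr from line start",wl[0])
z=ang(mk.mean(0)-C); print("zero dir",z,ang(mk[0]-mk[1]),ang(lug-C))
print("ptr", ang(wl[1]-wl[0]),ang(tip-C),"dist",np.hypot(*(tip-C)))
print("dial",(ang(wl[1]-wl[0])-z)%6.283,(ang(tip-C)-z)%6.283)
# knob top by depth
T=c["world_from_camera"];K=c["mtx"]
yy,xx=np.mgrid[:400,:640]; cam=np.stack([(xx-K[0,2])/K[0,0]*d,(yy-K[1,2])/K[1,1]*d,d],-1); W=cam@T[:3,:3].T+T[:3,3]
m=(W[...,2]>.1)&(W[...,2]<.108)&(np.hypot(xx-331,yy-186)<40)
P=W[m]; e=cv2.minEnclosingCircle(P[:,:2].astype(np.float32)); print("knob",P.mean(0),e,m.sum())
# index unit
m=(g:=im.max(2)<60)&(np.hypot(xx-112,yy-230)<45)&(W[...,2]>.05); P=W[m]; print("handle",P.mean(0),P.min(0),P.max(0))
np.save("W1.npy",W)
big=cv2.resize(im[180:310,60:220],None,fx=5,fy=5,interpolation=cv2.INTER_CUBIC)[:600,:800]
E
```

```text
C [0.57643407 0.18800521] 0.04534335794282197
knob top ctr from line start [0.57745493 0.18712053]
zero dir -2.8962629034526532 -2.8953537369396556 -2.910190499058111
ptr -0.8685212911568191 -0.8720882988666978 dist 0.03504660509966026
dial 2.0277416122958343 2.0241746045859554
knob [0.57593369 0.18855046 0.10314803] ((0.5766490697860718, 0.18834620714187622), 0.020953716710209846) 1539
handle [ 0.53727463 -0.01788495  0.09352205] [ 0.50831435 -0.03476129  0.07532386] [0.56332275 0.20412694 0.35769705]
```

Estimates agree: dial centre (0.5765, 0.1882), zero direction −2.896 rad, dial ≈ 2.02 rad. Next I'll grip it and turn the first part.

```bash
python3 - <<'E'
from h import *
C=[.5765,.1882]
robot.move_gripper(.065,30)
robot.movel([*C,.12],down(1.2)); robot.movel([*C,.087],vel=.08)
robot.move_gripper(0.0,30)
print(robot.get_time_s(),robot.get_width(),robot.get_force(),robot.get_tool_rot())
try:
  robot.movel([*C,.087],down(.9))
  print(robot.get_time_s(),robot.get_force(),robot.get_moment(),robot.get_tcp_pos(),robot.get_tool_rot())
except Exception as e: print(repr(e))
c=viewer.calibration("wrist"); im,d=viewer.get_image("wrist"); cv2.imwrite("pics/w2.png",im[:,:,::-1])
E
```

```text
5.4 0.03920328109144106 [-1.05160989  0.1574696   4.2467649 ] [-0.61426964  1.56961412  0.58580276]
5.85 [-1.21489538  0.60938857  6.20735252] [ 0.2111159   0.00814313 -0.0530562 ] [0.57686256 0.18866607 0.08757094] [-0.64174866  1.56953634  0.26197263]
```

View pics/w2.png

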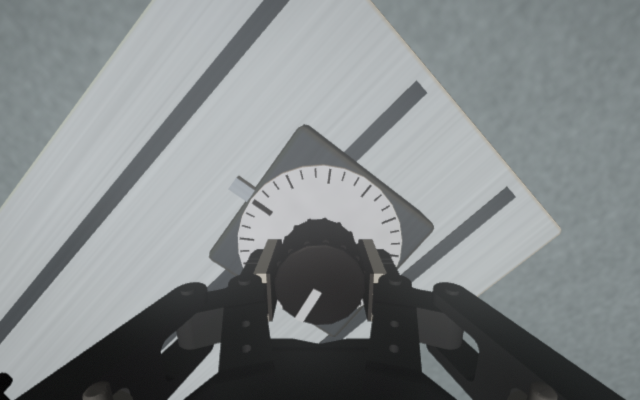

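The knob is turning with the jaws. The white line is at (315,292)–(303,315), unchanged relative to the fingers, while the zero mark moved to (262,208). I'll finish the turn, release, rise and look.

```bash
python3 - <<'E'
from h import *
import pickle
C=[.5765,.1882]
for y in (.33,-.25,-.823): robot.movel([*C,.087],down(y))
robot.dwell(.2)
a=robot.get_tool_rot(); print("jaw yaw",a[2]-a[0],robot.get_moment(),robot.get_tcp_pos())
robot.move_gripper(.065); robot.movel([*C,.19],vel=.2)
c=viewer.calibration("wrist"); im,d=viewer.get_image("wrist"); pickle.dump((im,d,c),open("w3.pkl","wb"))
print(robot.get_time_s(),np.round(robot.get_q(),2))
u,v=w2px(c,[*C,.07])[0].astype(int); u-=80;v-=60; print(u,v)
cv2.imwrite("pics/w3c.png",cv2.resize(im[v:v+120,u:u+160],None,fx=5,fy=5,interpolation=cv2.INTER_CUBIC)[:,:,::-1])
E
```

```text
jaw yaw -0.8178790059395794 [ 0.29974056 -0.38530294 -0.00818076] [0.5774037  0.18867817 0.08756254]
9.3667 [-0.22  0.53 -0.27  1.7   0.17  0.94 -1.38]
240 138
```

View pics/w3c.png

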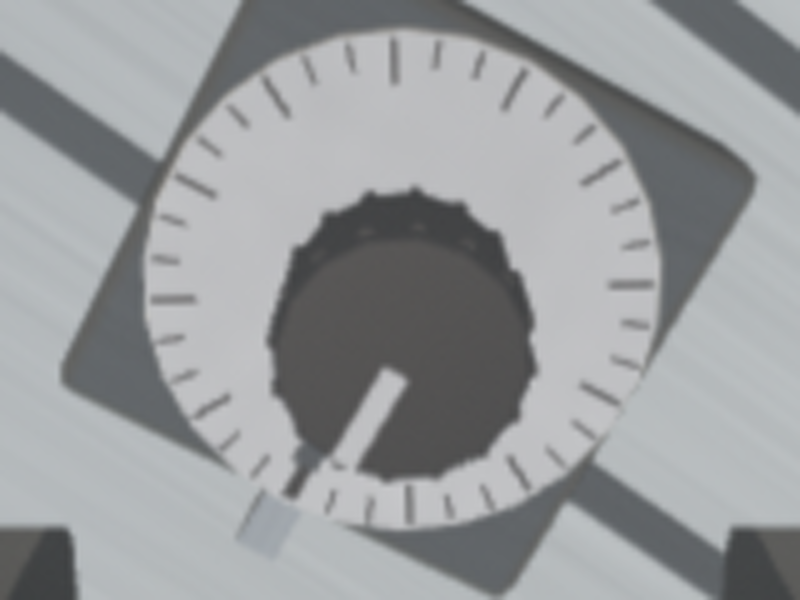

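The pointer tip at (306,460) meets the zero mark (visible end at about (291,494)) and the lug (267,523). I'll check numerically, and locate the index unit.

```bash
python3 - <<'E'
from h import *
import pickle
im,d,c=pickle.load(open("w3.pkl","rb"))
f=lambda p:(np.float64(p)+.5)/5-.5+[240,138]
E=px2w(c,f([[144,275],[660,275],[402,28],[400,529],[207,105],[590,105],[225,465],[590,460]]),.064)[:,:2]
s=np.linalg.lstsq(np.c_[2*E,np.ones(8)],(E**2).sum(1),rcond=None)[0]; C=s[:2]
print("C",C,np.sqrt(s[2]+C@C))
ang=lambda v:np.arctan2(v[1],v[0])
mk=px2w(c,f([[291,494]]),.064)[0,:2]; lug=px2w(c,f([[267,525]]),.066)[0,:2]
wl=px2w(c,f([[396,372],[343,466]]),.104)[:,:2]; tip=px2w(c,f([[306,461]]),.0685)[0,:2]
z=ang(mk-C); 
# diametric marks: opposite 18 divisions: (515,90) inner/outer long mark
op=px2w(c,f([[505,107],[527,72]]),.064)[:,:2]
print("zero",z,ang(lug-C),"opp",ang(C-op[0]),ang(C-op[1]),"ptr line",ang(wl[1]-wl[0]),"tip",ang(tip-C),np.hypot(*(tip-C)))
# look at the index unit
robot.move_to([.545,-.03,.21],down(1.8))
c=viewer.calibration("wrist"); im,d=viewer.get_image("wrist"); pickle.dump((im,d,c),open("w4.pkl","wb"))
print(robot.get_time_s(),np.round(robot.get_q(),2))
u,v=w2px(c,[.545,-.03,.09])[0].astype(int); u-=100;v-=75; v=max(v,0);print(u,v)
cv2.imwrite("pics/w4c.png",cv2.resize(im[v:v+150,u:u+200],None,fx=4,fy=4,interpolation=cv2.INTER_CUBIC)[:,:,::-1])
E
```

```text
C [0.57677138 0.18850104] 0.04592947116096886
zero -2.8786372713669754 -2.906434726048828 opp -2.886985277025836 -2.895266325728455 ptr line -2.8849788638003897 tip -2.9094959653329235 0.03476083615325928
11.625 [ 0.61  0.57 -1.    1.81  0.55  1.07  1.21]
219 124
```

View pics/w4c.png

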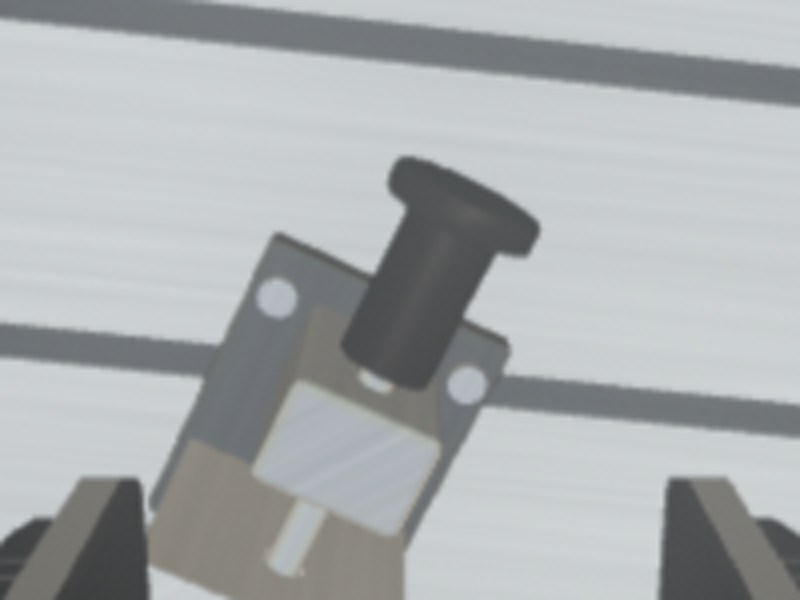

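The handle runs from its front end at about crop (386,361) to the flange at about (451,230). The bracket top has corners (303,382), (440,440), (395,535) and (255,472). I'll compute the unit's yaw and the grip point from both.

```bash
python3 - <<'E'
from h import *
import pickle
im,d,c=pickle.load(open("w4.pkl","rb"))
f=lambda p:(np.float64(p)+.5)/4-.5+[219,124]
ang=lambda v:np.arctan2(v[1],v[0])
b=px2w(c,f([[303,382],[440,440],[395,535],[255,472]]),.104)[:,:2]
ux=(b[3]+b[2]-b[0]-b[1])/2; print("bracket",np.hypot(*ux),np.hypot(*(b[1]-b[0])),"yaw",ang(ux),"ctr",b.mean(0))
h=px2w(c,f([[386,361],[451,230]]),.085)[:,:2]
print("handle front/back",h,"len",np.hypot(*(h[1]-h[0])),"yaw",ang(h[0]-h[1]))
for yaw in (ang(ux),ang(h[0]-h[1])):
    e=np.array([np.cos(yaw),np.sin(yaw)])
    print("grip via bracket",b.mean(0)-e*36,"via handle",h[0]-e*18)
# bolts on foot (z=.042..)
bo=px2w(c,f([[277,298],[467,385]]),.044)[:,:2]; print("bolt dir - 90deg",ang(bo[0]-bo[1])-np.pi/2, ang(bo[1]-bo[0])+np.pi/2)
y=ang(ux)
for s in(-np.pi/2,np.pi/2):
  for p in (0,-.022):
    q=robot.solve_ik([b.mean(0)[0]+(p-.036)*np.cos(y),b.mean(0)[1]+(p-.036)*np.sin(y),.08],down(y+s)); print(s,None if q is None else np.round(q,2))
E
```

```text
bracket 0.02347850141524612 0.03140058192830108 yaw -0.2158286890217459 ctr [ 0.57682129 -0.03411809]
handle front/back [[ 0.56020965 -0.03006564]
 [ 0.52781713 -0.02303755]] len 0.033146185759557155 yaw -0.2136548822782452
grip via bracket [-34.58795208   7.67553263] via handle [-17.02217703   3.82475972]
grip via bracket [-34.60462827   7.59907305] via handle [-17.03051513   3.78652993]
bolt dir - 90deg -3.361388940951698 2.9217963662278885
-1.5707963267948966 [-0.66  0.92  1.13  2.   -1.05  0.98 -0.76]
-1.5707963267948966 [-0.59  0.77  0.91  2.05 -0.9   0.78 -0.91]
1.5707963267948966 [ 0.44  0.68 -0.75  1.96  0.67  0.77  0.66]
1.5707963267948966 [ 0.44  0.66 -0.75  2.01  0.67  0.73  0.63]
```

```bash
python3 - <<'E'
from h import *
import pickle
y=-.216; e=np.array([np.cos(y),np.sin(y),0]); G=np.array([.542,-.0263,.08])-.001*e
robot.move_gripper(.06,80)
robot.movel(G+[0,0,.05],down(y+np.pi/2)); print("hit",robot.movel(G,vel=.08,f_stop=15))
robot.move_gripper(0,80); robot.dwell(.2)
p0=np.array(robot.get_tcp_pos()); print("width",robot.get_width(),"F",robot.get_force(),p0,robot.get_time_s())
f0=np.array(robot.get_force())
hit=robot.movel(p0-.030*e,vel=.025,f_stop=26)
for _ in range(3):
    robot.dwell(.2); p=np.array(robot.get_tcp_pos()); print(hit,"travel",(p0-p)@e,"F",(np.array(robot.get_force())-f0)@e,robot.get_force(),robot.get_time_s())
c=viewer.calibration("wrist"); im,d=viewer.get_image("wrist"); pickle.dump((im,d,c),open("w5.pkl","wb")); cv2.imwrite("pics/w5.png",im[:,:,::-1])
E
```

```text
hit False
width 0.02000279295795888 F [-0.94716023  0.37426712  5.36905534] [ 0.54128619 -0.02585     0.08059907] 13.9583
True travel 0.019606721077884526 F 12.854244246474204 [11.67775342 -2.06456645 -8.34804638] 15.1
True travel 0.019596415476964817 F 11.923075276232687 [10.55678494 -2.82860052 -7.90007922] 15.3
True travel 0.019583071604969426 F 11.900459284683775 [10.96736269 -0.85190928 -7.13579745] 15.5
```

View pics/w5.png

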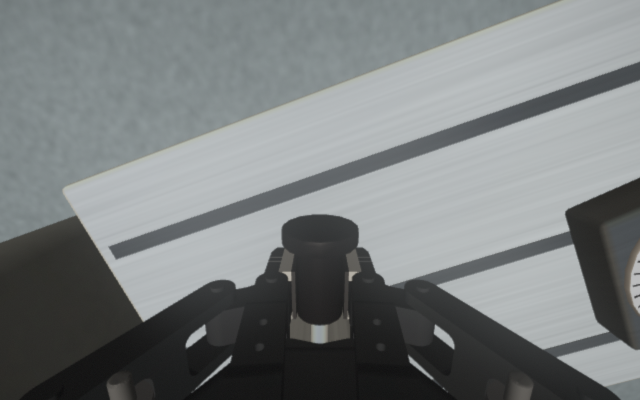

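The handle is held, with the flange at (320,232) and pads on the handle. The force of 11.9 N matches the spring at 19.6 mm, so f_stop tripped just short of the stop. I'll pull on in small steps until the force rises beyond the spring's.

```bash
python3 - <<'E'
from h import *
y=-.216; e=np.array([np.cos(y),np.sin(y),0])
p0=np.array([.54128619,-.02585,.08059907]); f0=np.array([-.947,.374,5.37])
T=.0196
base=np.array(robot.get_tcp_pos())
for i in range(1,8):
    robot.movel(base-.001*i*e,vel=.02); robot.dwell(.15)
    p=np.array(robot.get_tcp_pos()); F=(np.array(robot.get_force())-f0)@e
    print(i,"travel",round((p0-p)@e,5),"F",round(F,2),np.round(robot.get_force(),1))
    if F>24: break
print(robot.get_time_s(),robot.get_width())
E
```

```text
1 travel 0.01796 F 12.61 [11.5 -1.7 -9.9]
2 travel 0.01905 F 11.46 [ 10.2  -2.3 -10.1]
3 travel 0.02 F 12.46 [ 11.1  -3.  -10. ]
4 travel 0.02095 F 12.93 [ 11.8  -1.7 -10.5]
5 travel 0.02187 F 13.73 [ 12.6  -2.  -10.4]
6 travel 0.02209 F 16.2 [ 15.1  -1.9 -14.5]
7 travel 0.02212 F 20.33 [ 18.8  -4.5 -16.7]
18.35 0.01982765221861361
```

Travel saturates at 22.1 mm while the force climbs to 20 N, so it is at the stop with no slip. One last steadiness and visual check before hand-in.

```bash
python3 - <<'E'
from h import *
y=-.216; e=np.array([np.cos(y),np.sin(y),0]); p0=np.array([.54128619,-.02585,.08059907])
robot.dwell(1.0); print("travel",(p0-np.array(robot.get_tcp_pos()))@e,robot.get_force(),robot.get_width(),robot.get_time_s())
im,d=viewer.get_image("scene"); c=viewer.calibration("scene")
cv2.imwrite("pics/s6.png",cv2.resize(im[150:300,270:450],None,fx=4,fy=4,interpolation=cv2.INTER_CUBIC)[:,:,::-1])
C=np.array([.5767,.1884]); z=-2.896
print((w2px(c,[[*(C+.046*np.array([np.cos(z),np.sin(z)])),.064],[*C,.104]])-[270,150])*4)
E
```

```text
travel 0.022092553285673694 [ 18.62926301  -4.57494044 -16.98403967] 0.019490199171234793 19.35
[[447.30799983 158.59556496]
 [499.08388386 154.93643144]]
```

View pics/s6.png

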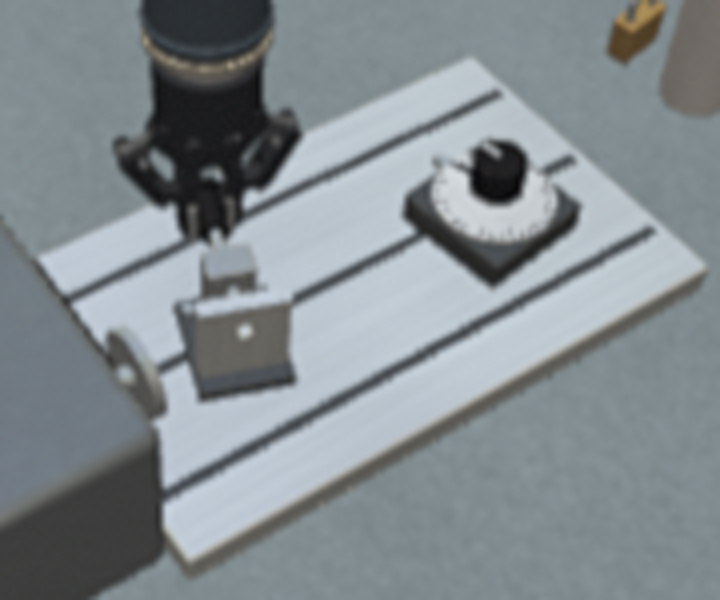

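The white line points at the lug, and the bystanders in view are undisturbed. The seat hole, at crop (244,330), looks light and open. I'll recheck the grip width, which read a little lower, and hand in if it's steady.

```bash
python3 - <<'E'
from h import *
y=-.216; e=np.array([np.cos(y),np.sin(y),0]); p0=np.array([.54128619,-.02585,.08059907])
W=[]
for _ in range(4):
    robot.dwell(.5); W.append(robot.get_width()); print((p0-np.array(robot.get_tcp_pos()))@e,np.round(robot.get_force(),1),W[-1],robot.get_tcp_pos()[2])
if W[-1]>.0188 and np.array(robot.get_force())[0]>15: workorder.hand_in(); print("handed in",robot.get_time_s())
E
```

```text
0.022133364115354336 [ 19.   -4.4 -16.8] 0.01951718722443581 0.08095276322686615
0.022116720246833154 [ 18.3  -3.8 -16.1] 0.019493419450067495 0.08094632375362547
0.022111708025764516 [ 18.8  -3.6 -16.3] 0.019634262324194792 0.08093799991687795
0.022125009378528425 [ 19.   -3.9 -17.2] 0.01987931091153292 0.08093825261092469
the job is handed in; nothing more can be done
the job is handed in; nothing more can be done
```

The job is handed in, at about 21 s on the robot's clock, with the dial at zero and the gripper still holding the plunger at its stop.

- **Dial:** I gripped the knob and turned it clockwise by about 2.02 rad, then let go. A close wrist picture afterwards put the pointer on the zero mark to within about 1°. The knob's white line and the pointer tip differed by 1.4°, one on each side of zero. I did not touch the dial again, and the last scene picture still shows the line pointing at the zero lug.
- **Plunger:** I gripped the handle at 80 N and pulled it back. The first pull's force limit tripped early, at 19.6 mm, so I went on in 1 mm steps. Travel then stopped at 22.1 mm while the pull rose to about 20 N. That is above the spring's 12.6 N, so it is at the stop and not slipping.
- **Last checks:** Over the final 2 s, travel stayed at 22.1 mm, the pull stayed steady and the grip width held at 19.5–19.9 mm. There is also an unexplained but steady downward force on the tool of about 17 N. In the scene picture the seat hole looks open, but I inferred that the pin is clear from the travel and did not measure it. The padlock and the spray can show as undisturbed there. The screwdriver was out of that crop, and the arm worked well away from it.

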